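# Span-check the grinding booth's dust meter with a glass reference cell

### The arm

A 6-joint arm with a two-finger parallel gripper is mounted at the origin on the work surface. World frame = base frame: x ahead of the robot, y to its left, z up, the work surface at z = 0. Lengths are in m, angles in degrees, forces in N, time in s.
With the tool pointing down it reaches from about 0.4 to 0.825 m from the base axis. Payload 7 kg.
Tool frame: the origin (TCP) lies midway between the tips of the shut fingers; the grasp point (between the pads) lies r.grip_depth behind it (r.grip_depth is the distance from the TCP to the grasp point, in m); z points along the fingers, y is the line along which they close (so a half turn about z gives the same grasp; the last joint's range is limited). The gripper opens to 88 mm and grips with 3 to 60 N. Pads are 19 mm wide; open, the fingers measure 130 mm over their backs; the gripper's body (78 mm by 193 mm) begins 47 mm behind the grasp point.
Start: joints at [-52.019, 20.546, 0.682, 0, -70.136, -16.507], TCP at [0.247, -0.628, 0.227] pointing down, gripper open.
Joint ranges: [-176.03, 176.03], [-82.01, 121.73], [-58.28, 71.71], [-173.87, 95.51], [-174.79, -0.11], [-173.66, 173.66]. Speed limits (degrees/s): [136.94, 136.94, 172.46, 180, 180, 180].

### API

Orientations are given as [roll, pitch, yaw] about the fixed x, y, z axes, in that order (R = Rz(yaw) Ry(pitch) Rx(roll)).
In Python, from plant import r gives the robot as it stands.
- The arm moves only by the tool inch_along, called after ">>>" as a command line: name --argument value ..., lists and objects as JSON in quotes. Schema: {"type":"object","properties":{"offsets":{"type":"object","properties":{"ticks":{"type":"array","items":{"type":"array","items":{"type":"number"},"minItems":6,"maxItems":6},"minItems":1,"maxItems":12}},"additionalProperties":false,"required":["ticks"]},"finger_gap":{"type":"number"},"grip_force":{"type":"number"},"only":{"type":"string"},"quiet":{"type":"boolean"},"lines":{"type":"string"}},"required":["offsets"],"additionalProperties":false}. offsets is an object whose key "ticks" holds a list of rows, 1 to 12 of them, each of 6 numbers: dx, dy, dz in shares of 0.4 m (1.0 is 0.4 m), then a rotation vector rx, ry, rz in parts of the range, where 1.0 means 120 degrees; each row is the pose to reach, as a shift and turn from the pose commanded when the call began, along the tool's axes at that moment; what a row does not reach only later rows make up. A row lasts 1/12 s, in which the tool goes at most 0.0417 m and 7.16 degrees, less where a joint would pass 70% of its speed; a pose out of reach is approached as far as the arm can. finger_gap is the finger opening in m, set as the call begins (left out keeps the last). The fingers move at their own pace and stop on an object; grip_force is the grip in N (left out, the last holds). Time passes only in rows, so rows that do not move let the fingers close. The tool returns the time, the measured TCP pose, the force, the opening and the grip force at its end. only (a regular expression) keeps the lines of the reply that match it, lines (a string "A,B") keeps lines A to B, and quiet returns only ok. A shift or turn number past 1, either way, is cut back to 1. Input that does not fit is refused with a message, and nothing moves.
- r.get_state(): the state, without advancing time (a new reading comes with each control period).
- r.capture(name): name is "scene" or "top" or "wrist"; returns a dict with "frame" (400x640x3 uint8, red, green, blue), "z_map" (400x640 float32, m along the optical axis (not along the pixel's ray), 0 where there is no reading), "fx", "fy", "cx", "cy" (pixels), "D" ([k1, k2, p1, p2, k3] as OpenCV has them; the pictures are not rectified), "cam_to_world" (4x4, takes a point from camera to world coordinates). Camera axes: x right, y down, z forward; pixel columns grow to the right and rows downward; lengths in m; the calibration is good to about 2 mm. A picture is of the moment at which its call begins.
- r.close_job(): hands the job in; it is judged then, once.
The state is a dict: "time_s": time; "joints": joint angles; "qd": joint speeds; "joint_torque": joint torques, N m; "tcp_pos": TCP position; "eef_rot": TCP orientation; "contact_force": force on the tool from outside, world axes, zero at the start; "moment": the same for the moment, N m; "gripper_width": finger opening in m; "gripper_force": force on a finger pad.
Only numpy, scipy, OpenCV 4.12 (cv2) and the standard library are available. Lean on these libraries where they do the work, as an engineer would, in place of code of your own. Each camera call takes 0.05 s, during which the arm holds its last target. There are 200 camera calls.

### The job

First set the dust meter's light gap: slide its receiver along the bed, gently, until you feel it press the steel gauge block firmly against the other jaw with no play left, and leave it there. Then pick up the glass reference cell by its two frosted faces only, never touching the clear ones, and hold it in the middle of the light path between the two heads, upright, with its clear faces square to the beam and touching nothing but the fingers. Finish while holding it there, do not put it down or let go, and leave the other things on the bench alone.

Things in the scene. Friction and masses are not known exactly. Their poses are not given: they have to be found in the camera images.
- meter: dust-opacity meter bolted to the bench: grey bed 90 x 270 mm (x, y), 16 mm high, with a small box-shaped head on a post at each end. Origin: centre of the bed's underside. The light beam runs along its y, 100 mm above the bench, over the bed's centre line; fixed sender at -y, sliding receiver at +y. Two guide lips on the bed, 36 mm apart inside, 8 mm high, run along y.
- sender_head (a point): centre of the fixed sender head at the -y end, 100 mm above the bench (meter y = -92.5 mm): a box 36 mm wide in meter x, 45 mm long in y, 40 mm tall, its lens face 22.5 mm to +y. On the bed under it is the fixed steel jaw, 34 mm wide, up to 50 mm above the bench, face at meter y = -60 mm. Axes as the meter's.
- receiver_slide (a joint): slide of the receiver along the bed, m: 0 is fully open (its jaw face at meter y = +80 mm), and it grows as the receiver moves towards the sender (meter -y direction). It is 0.080 when the gauge block is pinched between both jaws. It slides stiffly (about 3 N of friction) and stays where it is left.
- receiver_head (a point): centre of the receiver's head at the +y end, 100 mm above the bench: a box 36 mm wide in meter x, 45 mm long in y, 40 mm tall, free above and at its sides; grip it across the 36 mm from above or push it from behind. Under it a post (20 x 26 mm) stands on the jaw. Its lens face stands 10 mm back from the jaw face. Axes as the meter's.
- receiver: the sliding receiver: head, post and, under them, a steel jaw 34 mm wide, 45 mm long, up to 50 mm above the bench. Origin in the plane of the jaw's face (the end that closes on the gauge block), on the meter's centre line at bench height; axes as the meter's, the jaw extends to +y.
- gauge: loose bright steel gauge block, 30 x 60 x 20 mm (x, y, z), 0.28 kg, lying on the bed between the guide lips and between the two jaws, its 60 mm length along the beam. Origin at the centre of its underside, 16 mm above the bench. It slides along between the lips when the receiver pushes it.
- beam (a point): the point on the light beam midway between the two heads when the gap is set: meter x = 0, y = -30 mm, 100 mm above the bench; the heads' lens faces are then 80 mm apart. Axes as the meter's, beam along y.
- cell: glass reference cell standing upright, 20 (x) x 36 (y) x 80 mm tall, 0.10 to 0.18 kg, with a 5 mm aluminium foot and a black plug (12 x 14 x 4 mm) on top. Origin: centre of its underside, z up. The narrow faces, 36 mm apart, looking along its +y and -y, are frosted; the broad ones, 20 mm apart, looking along +x and -x, are clear. Light goes through along x.
- cell_mid (a point): the middle of the cell, 40 mm above its underside. Axes as the cell's.
- cell_frosted: the cell's two whitish frosted end walls (20 mm wide, 5 to 80 mm above the underside): the only faces to grip. Origin and axes as the cell's.
- cell_windows: the cell's two clear broad walls, 26 mm wide between the frosted walls: not to be touched with the fingers. Origin and axes as the cell's.
- rest: black rubber pad 70 x 70 x 12 mm fixed to the bench, on which the cell stands. Origin at the centre of its underside.
- spray_can: bystander: spray can standing on the bench, 54 mm across, 170 mm tall. Origin at the centre of its underside.
- wrench: bystander: steel wrench 170 mm long lying flat on the bench. Origin near its middle, underneath; it lies along its x.
- disc: bystander: black grinding disc 114 mm across, 10 mm thick, lying flat. Origin at the centre of its underside.
- tin: bystander: small open dark tin, 70 mm across, 60 mm tall. Origin at the centre of its underside.
Not all that is in view belongs to the job. What is shaped like the rest but brown is not meant.

How it is judged (in metres and radians):
On the way, in this order (a step that is already met when the one before it is completed fails the run):
1. the receiver's jaw is closed on the gauge block with a felt contact force, the block against both jaws (contact force between receiver and gauge above 2.5 N and value of joint receiver_slide above 0.0775 m), for 0.02 s.
2. the cell is lifted off its pad, gripped by its frosted faces (contact force between the fingers and cell_frosted above 2 N and contact force between cell and rest below 0.05 N and height (world z) of cell above 0.027 m), for 0.2 s.
At the end, for the whole second after the job is handed in: Receiver still shut on the gauge block (slide over 0.0775 m, block within 4 mm of place). Fingers hold the cell at rest by its frosted faces only, over 2 N, free of meter and block; its middle within 8 mm sideways, 15 mm in height, 18 mm along the beam; square and upright within 0.17 rad (value of joint receiver_slide above 0.0775 m and y of gauge in the frame of meter between -0.034 and -0.026 m and z of gauge in the frame of meter between 0.013 and 0.019 m and x of cell_mid in the frame of beam between -0.008 and 0.008 m and y of cell_mid in the frame of beam between -0.018 and 0.018 m and z of cell_mid in the frame of beam between -0.015 and 0.015 m and angle between the x axis of cell and the y axis of meter, either way round below 0.17 rad and angle between cell's own z axis and vertical below 0.17 rad and contact force between the fingers and cell_frosted above 2 N and contact force between the fingers and cell_windows below 0.1 N and contact force between cell and meter below 0.1 N and contact force between cell and gauge below 0.1 N and linear speed of cell below 0.02 m/s); the arm keeps its last pose, push and grip.
It fails at once if the fingers touch the cell's clear faces (contact force between the fingers and cell_windows above 0.5 N).
It fails at once if the receiver is rammed into the gauge block (over 45 N) (contact force between receiver and gauge above 45 N).
It fails at once if the cell is knocked over or tipped more than 0.6 rad (angle between cell's own z axis and vertical above 0.6 rad).
It fails at once if a bystander is pushed more than 20 mm (distance of any of spray_can, wrench, disc, tin from where it was at the start of the episode above 0.02 m).
It also fails if it takes over 54 s, if anything falls off the work surface, if the arm or the gripper's body presses on something with over 40 N, if the wrist force passes 120 N, or if a joint passes its speed limit or range.

## Working session

There is one attempt and no reset: what is moved stays moved. The work goes in short steps, Python scripts to look and compute and a tool call to move; the robot and the scene stay as the last step left them, time stands still between calls to the robot, and variables do not carry over. Pictures are saved under pics/ and viewed, at most 10 in all, crops included, and the job is handed in when it is done.

```bash
mkdir -p pics; ls; python3 - <<'E'
from plant import r
import cv2,numpy as np,pickle
print(r.get_state(), r.grip_depth)
d={}
for n in ("scene","top"):
    c=r.capture(n); d[n]=c
    cv2.imwrite(f"pics/{n}0.png",c["frame"][:,:,::-1])
    print(n,c["fx"],c["fy"],c["cx"],c["cy"],c["D"],np.round(c["cam_to_world"],3).tolist())
pickle.dump(d,open("cap0.pkl","wb"))
E
```

```text
pics
{'time_s': 0.0, 'joints': array([-5.20188031e+01,  2.05914686e+01,  6.34801392e-01, -2.04853138e-02,
       -7.01367653e+01, -1.65076573e+01]), 'qd': array([ 0.11622447,  0.05227514, -0.02727993, -0.0084989 ,  0.05793543,
       -0.06539508]), 'joint_torque': array([-1.07551332e-03, -5.82717419e+01,  2.93057352e+01,  6.99748412e+00,
        6.76450931e-03, -1.60525137e-04]), 'tcp_pos': array([ 0.2469054 , -0.62769755,  0.22562898]), 'eef_rot': array([ 1.79904946e+02, -8.08704267e-03, -1.58533430e+02]), 'contact_force': array([-0.38758791, -0.14530265, -0.24343119]), 'moment': array([-0.00235629, -0.02479274, -0.02424546]), 'gripper_force': 0.0, 'gripper_width': 0.0875419857447447} 0.0188
scene 512.9467955038392 512.9467955038392 322.21162329789803 203.84457177751787 [-0.04636585  0.          0.          0.          0.        ] [[0.105, 0.72, -0.686, 1.532], [0.994, -0.071, 0.078, -0.125], [0.008, -0.691, -0.723, 1.061], [0.0, 0.0, 0.0, 1.0]]
top 431.6674832616833 431.6674832616833 324.31955895237496 201.82803618363207 [-0.10706318  0.          0.          0.          0.        ] [[0.013, -0.995, 0.1, 0.474], [-1.0, -0.014, -0.011, -0.026], [0.013, -0.1, -0.995, 1.466], [0.0, 0.0, 0.0, 1.0]]
```

View pics/scene0.png

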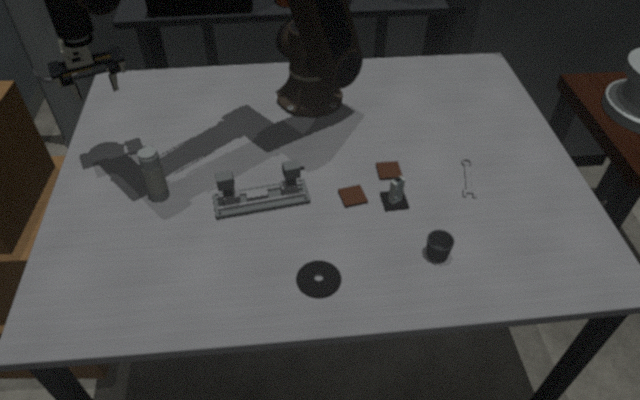

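View pics/top0.png

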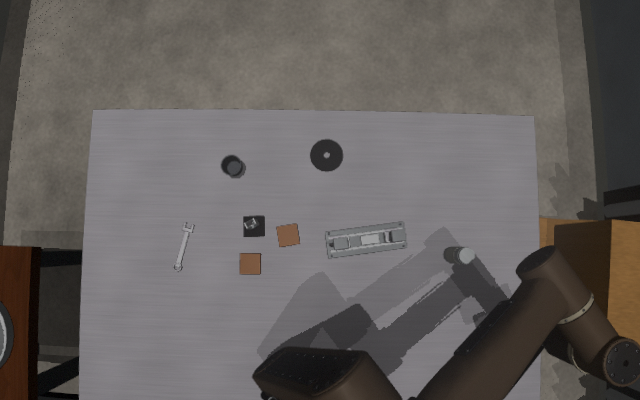

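The scene view shows the meter at about (262,197), the cell on its black pad at (396,195), and the brown decoy pads at (352,196) and (388,170). In the top view the meter is centred near (366,240) with heads at (341,242) and (397,236), the cell and pad are at (253,225), and the gauge is at (372,239).

```bash
cat > h.py <<'E'
import cv2,numpy as np,pickle
def world(c):
    h,w=c["z_map"].shape
    K=np.array([[c["fx"],0,c["cx"]],[0,c["fy"],c["cy"]],[0,0,1]])
    uv=np.stack(np.meshgrid(np.arange(w),np.arange(h)),-1).reshape(-1,1,2).astype(np.float64)
    n=cv2.undistortPoints(uv,K,np.array(c["D"],float)).reshape(h,w,2)
    p=np.dstack([n,np.ones((h,w))])*c["z_map"][...,None]
    M=c["cam_to_world"]; P=p@M[:3,:3].T+M[:3,3]
    P[c["z_map"]==0]=np.nan
    return P
def rect(pts):
    (cx,cy),(a,b),t=cv2.minAreaRect(pts[:,:2].astype(np.float32)*1000)
    if a<b: a,b,t=b,a,t+90
    return np.round([cx,cy,a,b,(t+90)%180-90],1)
E
python3 - <<'E'
from h import *
d=pickle.load(open("cap0.pkl","rb"))
for n in ("scene","top"):
    c=d[n];P=world(c)
    if n=="scene": mb=(slice(155,220),slice(205,318))
    else: mb=(slice(215,265),slice(318,415))
    Q=P[mb].reshape(-1,3);Q=Q[~np.isnan(Q[:,0])]
    print(n,"z pct",np.percentile(Q[:,2],[1,5,20,50,80,95,99]).round(3))
    for lo,hi in((.009,.135),(.009,.021),(.03,.041),(.045,.055),(.105,.135)):
        S=Q[(Q[:,2]>lo)&(Q[:,2]<hi)]
        print(lo,hi,len(S),rect(S),np.median(S[:,2]).round(4))
        if lo>.04:
            m=S[:,1].mean()
            for s in (S[S[:,1]>m],S[S[:,1]<m]): print("   ",len(s),rect(s),s.mean(0).round(4),s.min(0).round(3),s.max(0).round(3))
    cb=(slice(170,215),slice(375,412)) if n=="scene" else (slice(210,242),slice(238,270))
    Q=P[cb].reshape(-1,3);Q=Q[~np.isnan(Q[:,0])]
    for lo,hi in((.008,.016),(.05,.11),(.083,.094),(.0945,.11)):
        S=Q[(Q[:,2]>lo)&(Q[:,2]<hi)]
        if len(S)>2: print("cell",lo,hi,len(S),rect(S),np.median(S[:,2]).round(4),S[:,2].max().round(3))
    f=c["frame"][:,:,::-1]
    a=cv2.resize(f[mb],None,fx=6,fy=6,interpolation=cv2.INTER_CUBIC);b=cv2.resize(f[cb],None,fx=6,fy=6,interpolation=cv2.INTER_CUBIC)
    d[n+"i"]=(a,b)
W=800;im=np.zeros((600,W,3),np.uint8)
a=cv2.resize(d["topi"][0],(560,290));im[:290,:560]=a
a=cv2.resize(d["scenei"][0],(520,300));im[300:,:520]=a
b=d["topi"][1];im[:b.shape[0],600:600+b.shape[1]]=b[:,:200]
b=d["scenei"][1];im[300:300+b.shape[0],560:560+b.shape[1]]=b
cv2.imwrite("pics/crops.png",cv2.convertScaleAbs(im,alpha=1.6))
E
```

```text
scene z pct [-0.003 -0.001  0.001  0.004  0.026  0.113  0.123]
0.009 0.135 3019 [ 417.8 -195.   270.6  255.3  -81.5] 0.0256
0.009 0.021 1178 [ 417.5 -194.6  270.5  254.3  -81.8] 0.0171
0.03 0.041 295 [ 501.  -179.8  215.7   48.2  -80.7] 0.0363
0.045 0.055 204 [ 494.5 -183.6  209.5   41.3  -82.3] 0.0512
    102 [ 485.6 -102.2   46.1   36.8  -84. ] [ 0.4902 -0.106   0.0508] [ 0.469 -0.126  0.045] [ 0.505 -0.079  0.055]
    102 [ 505.6 -265.3   44.4   41.2  -81.8] [ 0.513  -0.2601  0.0507] [ 0.483 -0.289  0.045] [ 0.528 -0.241  0.055]
0.105 0.135 450 [ 494.6 -177.4  242.    45.2  -81.4] 0.1203
    225 [482.1 -87.4  60.1  41.3 -80.5] [ 0.488  -0.0918  0.1183] [ 0.462 -0.118  0.105] [ 0.506 -0.057  0.127]
    225 [ 509.2 -274.    46.5   45.2  -81.4] [ 0.5141 -0.274   0.1187] [ 0.485 -0.299  0.105] [ 0.531 -0.251  0.126]
cell 0.008 0.016 413 [495.4 207.6 163.9  94.1  -7.1] 0.0129 0.016
cell 0.05 0.11 228 [543.4 195.3  41.1  26.9 -61.9] 0.0805 0.1
cell 0.083 0.094 67 [541.4 195.9  38.   23.6 -60.9] 0.0908 0.094
cell 0.0945 0.11 28 [546.  195.4  36.1  20.2 -68.2] 0.0967 0.1
top z pct [-0.006
[... 357 characters left out ...]
.473 -0.125  0.046] [ 0.502 -0.118  0.054]
    47 [ 506.1 -250.5   33.    15.5    6.3] [ 0.5048 -0.2504  0.0502] [ 0.49  -0.26   0.045] [ 0.523 -0.242  0.055]
0.105 0.135 347 [ 494.6 -176.4  240.    36.2  -81.8] 0.12
    178 [481.8 -87.5  60.4  35.9 -82.4] [ 0.4821 -0.0923  0.1194] [ 0.463 -0.117  0.106] [ 0.501 -0.058  0.127]
    169 [ 508.5 -273.    44.2   36.3  -83.4] [ 0.5085 -0.272   0.1198] [ 0.49  -0.295  0.105] [ 0.528 -0.25   0.128]
cell 0.008 0.016 246 [537.  189.   85.5  70.1 -87.3] 0.0122 0.016
cell 0.05 0.11 93 [542.3 195.6  36.3  20.3 -59.8] 0.0914 0.1
cell 0.083 0.094 36 [542.6 195.4  34.4  20.  -59.9] 0.0908 0.094
cell 0.0945 0.11 25 [541.6 196.1  35.2  18.7 -58.5] 0.0958 0.1
```

View pics/crops.png

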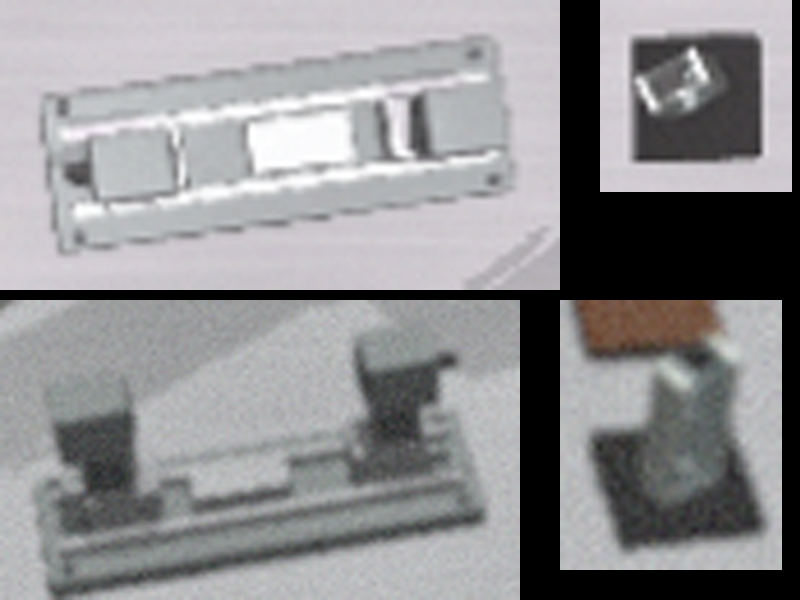

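The crops show both heads at nearly equal distances from the bed ends. The +y (world) head has a dark stub behind it, and the gauge lies between the jaws. The frosted walls are the bright short ends of the cell. I'll measure along the bed axis to tell which head is the sender.

```bash
python3 - <<'E'
from h import *
d=pickle.load(open("cap0.pkl","rb"))
O=np.array([.4955,-.1815])
for n in ("scene","top"):
    P=world(d[n]);Q=P[150:270,200:420].reshape(-1,3);Q=Q[~np.isnan(Q[:,0])]
    # axis angle: fit on head tops side + bed long edges
    S=Q[(Q[:,2]>.012)&(Q[:,2]<.020)&(np.abs((Q[:,:2]-O)@[.99,.144])<.055)&(np.abs(Q[:,1]-O[1])<.15)]
    print(n,"bed",len(S),rect(S))
    for th in (-81.75,):
        u=-np.array([np.cos(np.radians(th)),np.sin(np.radians(th))]);v=np.array([u[1],-u[0]])
        T=np.c_[(Q[:,:2]-O)@u,(Q[:,:2]-O)@v,Q[:,2]]*1000
        T=T[(abs(T[:,0])<165)&(abs(T[:,1])<70)]
        for nm,lo,hi,w in(("bed",11.5,21,(20,43)),("bed-",11.5,21,(-43,-20)),("lip",21,28,(-30,30)),("gauge",32,40,(-13,13)),("jaw",46,54,(8,15)),("jaw",46,54,(-15,-8)),("head",112,128,(8,16)),("head-",112,128,(-16,-8)),("stub",60,115,(-8,8)),("post",60,75,(-12,12))):
            s=T[(T[:,2]>lo)&(T[:,2]<hi)&(T[:,1]>w[0])&(T[:,1]<w[1])]
            h,e=np.histogram(s[:,0],bins=np.arange(-165,170,5))
            k=np.flatnonzero(h>=2)
            print(nm,w,[(int(e[i]),int(h[i])) for i in k if nm!="bed" and nm!="bed-" or abs(e[i])>115], s[:,0].min().round(1),s[:,0].max().round(1)) if len(s) else None
        for t in((11.5,21,"bed"),(110,130,"head")):
            s=T[(T[:,2]>t[0])&(T[:,2]<t[1])&(abs(T[:,0])<135)];print(t[2],"t range",np.percentile(s[:,1],[.5,2,98,99.5]).round(1))
E
```

```text
scene bed 986 [ 494.8 -183.4  270.2   98.2  -81.8]
bed (20, 43) [(-140, 5), (-135, 10), (-130, 10), (-125, 12), (-120, 10), (120, 11), (125, 12), (130, 6)] -136.8 132.8
bed- (-43, -20) [(-140, 4), (-135, 9), (-130, 5), (-125, 3), (-120, 3), (120, 6), (125, 7), (130, 7)] -136.8 133.0
lip (-30, 30) [(-130, 9), (-125, 11), (-120, 16), (-115, 10), (-110, 8), (-105, 7), (-100, 5), (-95, 6), (-90, 7), (-85, 5), (-80, 5), (-75, 4), (-70, 8), (-65, 8), (-60, 9), (-55, 8), (-50, 10), (-45, 12), (-40, 8), (-35, 7), (-30, 7), (-25, 7), (-20, 5), (-15, 9), (-10, 6), (-5, 8), (0, 9), (5, 7), (10, 9), (15, 7), (20, 12), (25, 13), (30, 12), (35, 8), (40, 9), (45, 10), (50, 17), (55, 12), (60, 7), (65, 8), (70, 5), (75, 7), (80, 7), (85, 5), (90, 5), (95, 6), (100, 4), (105, 9), (110, 9), (115, 13), (120, 8), (125, 4), (130, 2)] -130.3 130.9
gauge (-13, 13) [(-45, 7), (-40, 13), (-35, 10), (-30, 8), (-25, 9), (-20, 10), (-15, 11), (-10, 12), (-5, 8), (0, 12), (5, 11), (10, 11), (15, 4), (55, 3), (60, 2)] -87.0 101.8
jaw (8, 15) [(-105, 2), (-100, 3), (-90, 3), (-85, 3), (-80, 4), (-75, 6), (-70, 3),
[... 1949 characters left out ...]
.3 18.0
jaw (8, 15) [(-75, 2), (-70, 3), (-65, 2)] -76.9 59.8
jaw (-15, -8) [(-80, 2), (-75, 3), (-70, 3)] -77.2 59.6
head (8, 16) [(-115, 5), (-110, 2), (-105, 5), (-100, 3), (-95, 6), (-90, 2), (-85, 4), (-80, 3), (-75, 5), (65, 2), (70, 6), (75, 3), (80, 3), (85, 6), (90, 3), (95, 6), (100, 2), (105, 4), (110, 3)] -114.9 111.9
head- (-16, -8) [(-115, 4), (-110, 5), (-105, 4), (-100, 3), (-95, 4), (-90, 4), (-85, 6), (-80, 2), (-75, 4), (65, 2), (70, 6), (75, 5), (80, 4), (85, 4), (90, 2), (95, 6), (100, 4), (105, 4), (110, 2)] -113.4 111.7
stub (-8, 8) [(-75, 9), (65, 3), (110, 4), (115, 6), (120, 4)] -80.8 125.2
bed t range [-44.9 -44.1  43.9  44.8]
head t range [-18.1 -17.5  17.   17.7]
```

```bash
cat > go.py <<'E'
import sys,numpy as np
from scipy.spatial.transform import Rotation as R
from plant import r
s=r.get_state(); x,y,z,yaw=map(float,sys.argv[1:5])
A=R.from_euler('xyz',s["eef_rot"],degrees=True); B=R.from_euler('xyz',[180,0,yaw],degrees=True)
print("d",A.inv().apply(np.array([x,y,z])-s["tcp_pos"]).round(4),"rv",(A.inv()*B).as_rotvec(degrees=True).round(2), "t",round(s["time_s"],2))
E
python3 go.py .4955 -.1835 .30 -81.75
```

```text
d [-0.3939  0.3226 -0.0738] rv [ 8.000e-02  5.000e-02 -7.679e+01] t 0.1
```

The manual's scale: shifts go in shares of 0.4 m and turns go in shares of 120 degrees. Converting my numbers, -0.394 m is -0.985, 0.323 m is 0.8075, -76.8 degrees is -0.64.

>>> inch_along --offsets '{"ticks":[[-0.125,0.1,-0.125,0,0,-0.0583],[-0.25,0.2,-0.175,0,0,-0.1167],[-0.985,0.8075,-0.185,0,0,-0.64],[-0.985,0.8075,-0.185,0,0,-0.64],[-0.985,0.8075,-0.185,0,0,-0.64],[-0.985,0.8075,-0.185,0,0,-0.64],[-0.985,0.8075,-0.185,0,0,-0.64],[-0.985,0.8075,-0.185,0,0,-0.64],[-0.985,0.8075,-0.185,0,0,-0.64],[-0.985,0.8075,-0.185,0,0,-0.64],[-0.985,0.8075,-0.185,0,0,-0.64],[-0.985,0.8075,-0.185,0,0,-0.64]]}'

```text
time_s: 1.1
tcp_pos: [0.4845, -0.2015, 0.2991]
eef_rot: [-180.0, 0.0, -81.4]
contact_force: [1.8, -1.1, 0.1]
gripper_width: 0.0879
gripper_force: 0.0
```

```bash
python3 go.py .4955 -.1835 .30 -81.75
python3 - <<'E'
from h import *
from plant import r
c=r.capture("wrist");pickle.dump(c,open("w1.pkl","wb"));cv2.imwrite("pics/w1.png",c["frame"][:,:,::-1]);print(c["cam_to_world"].round(3))
E
```

```text
d [-0.0162 -0.0135 -0.0009] rv [-0.01  0.01  0.39] t 1.1
[[-0.989 -0.144 -0.041  0.495]
 [-0.15   0.952  0.267 -0.274]
 [ 0.     0.27  -0.963  0.457]
 [ 0.     0.     0.     1.   ]]
```

View pics/w1.png

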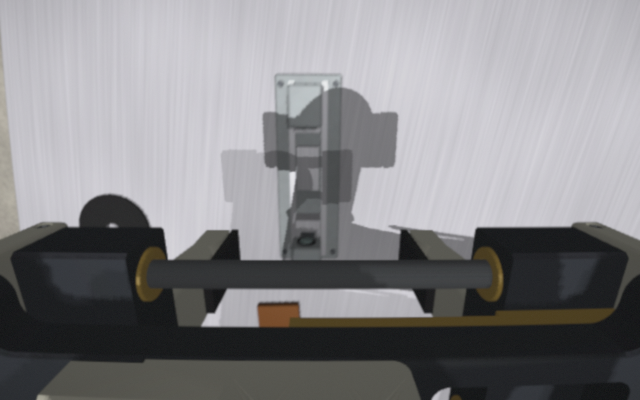

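The wrist view shows the bed running from (308,75) to (308,258), with the plain head at (305,105) and the head with the rear stub at (307,240). The geometry is symmetric, so a gentle push will show which head slides. I'll try the plain one (world -y) first.

>>> inch_along --offsets '{"ticks":[[0,0,0,0,0,0],[0,0,0,0,0,0]]}'

```text
time_s: 1.32
tcp_pos: [0.4843, -0.2027, 0.2986]
eef_rot: [180.0, 0.0, -81.6]
contact_force: [-0.8, 0.4, 0.3]
gripper_width: 0.0878
gripper_force: 0.0
```

```bash
python3 go.py .5085 -.2735 .085 -81.75
```

```text
d [ 0.0736 -0.0137  0.2136] rv [0.04 0.01 0.15] t 1.32
```

In the tool's units: 0.14 m is 0.35, 0.12 m is 0.3, 0.15 degrees is 0.0013.

>>> inch_along --offsets '{"ticks":[[0.184,-0.0343,0.125,0,0,0.0013],[0.184,-0.0343,0.2,0,0,0.0013],[0.184,-0.0343,0.3,0,0,0.0013],[0.184,-0.0343,0.35,0,0,0.0013],[0.184,-0.0343,0.35,0,0,0.0013]]}'

```text
time_s: 1.73
tcp_pos: [0.5027, -0.2752, 0.1505]
eef_rot: [179.3, 0.3, -82.2]
contact_force: [-1.2, -0.1, -2.1]
gripper_width: 0.0876
gripper_force: 0.0
```

```bash
python3 go.py .5085 -.2735 .085 -81.75
```

```text
d [-0.0005 -0.0068  0.0655] rv [ 0.68  0.35 -0.42] t 1.73
```

>>> inch_along --offsets '{"ticks":[[0,0,0,0,0,0],[0,0,0,0,0,0]]}' --quiet true

```text
ok
```

```bash
python3 go.py .5085 -.2735 .085 -81.75
python3 - <<'E'
from h import *
from plant import r
c=r.capture("wrist");P=world(c)
u=np.array([-.1435,.9897]);v=np.array([.9897,.1435]);O=np.array([.4953,-.1835])
Q=P.reshape(-1,3);Q=Q[~np.isnan(Q[:,0])];T=np.c_[(Q[:,:2]-O)@u,(Q[:,:2]-O)@v,Q[:,2]]
S=T[(abs(T[:,0]+.09)<.05)&(abs(T[:,1])<.035)&(T[:,2]>.108)&(T[:,2]<.13)]
print(len(S),np.percentile(S,[1,50,99],axis=0).round(4).tolist())
E
```

```text
d [-0.0023  0.0001  0.0758] rv [-0.06 -0.08 -0.17] t 1.9
3352 [[-0.1154, -0.0166, 0.1097], [-0.0957, 0.0006, 0.12], [-0.0715, 0.0178, 0.1216]]
```

In the tool's units: 0.075 m is 0.1875, 0.05 m is 0.125.

>>> inch_along --offsets '{"ticks":[[0,0,0.0625,0,0,0],[0,0,0.125,0,0,0],[0,0,0.1875,0,0,0],[0,0,0.1875,0,0,0],[0,0,0.1875,0,0,0]]}'

```text
time_s: 2.37
tcp_pos: [0.5091, -0.2745, 0.0857]
eef_rot: [-179.9, -0.0, -81.8]
contact_force: [0.2, 0.1, 1.2]
gripper_width: 0.0874
gripper_force: 0.0
```

>>> inch_along --offsets '{"ticks":[[0,0,0,0,0,0],[0,0,0,0,0,0],[0,0,0,0,0,0],[0,0,0,0,0,0],[0,0,0,0,0,0],[0,0,0,0,0,0],[0,0,0,0,0,0]]}' --finger_gap 0.03 --grip_force 20

```text
time_s: 2.95
tcp_pos: [0.5084, -0.2745, 0.0841]
eef_rot: [-180.0, -0.0, -81.9]
contact_force: [-1.0, -0.8, -0.5]
gripper_width: 0.0467
gripper_force: 0.0
```

>>> inch_along --offsets '{"ticks":[[0,0,0,0,0,0],[0,0,0,0,0,0],[0,0,0,0,0,0],[0,0,0,0,0,0]]}' --finger_gap 0.03 --grip_force 20

```text
time_s: 3.28
tcp_pos: [0.5099, -0.2743, 0.084]
eef_rot: [-179.9, -0.0, -81.8]
contact_force: [5.3, 0.2, -2.7]
gripper_width: 0.0361
gripper_force: 20.0
```

>>> inch_along --offsets '{"ticks":[[-0.005,0,0,0,0,0],[-0.01,0,0,0,0,0],[-0.01,0,0,0,0,0],[-0.01,0,0,0,0,0]]}'

```text
time_s: 3.62
tcp_pos: [0.5099, -0.2735, 0.0842]
eef_rot: [-179.9, -0.3, -81.8]
contact_force: [6.3, -18.8, -10.8]
gripper_width: 0.0357
gripper_force: 20.0
```

The -y head resists firmly (19 N at 0.8 mm of movement), so it is the fixed sender. The receiver is the +y head, the one with the stub. I'll release and go there.

In the tool's units: 0.004 m is 0.01.

>>> inch_along --offsets '{"ticks":[[0.01,0,0,0,0,0],[0.01,0,0,0,0,0],[0.01,0,0,0,0,0],[0.01,0,0,0,0,0],[0.01,0,0,0,0,0],[0.01,0,0,0,0,0]]}' --finger_gap 0.088

```text
time_s: 4.12
tcp_pos: [0.5083, -0.2742, 0.084]
eef_rot: [-180.0, 0.0, -81.9]
contact_force: [-0.1, -0.4, -0.7]
gripper_width: 0.0705
gripper_force: 0.0
```

>>> inch_along --offsets '{"ticks":[[0,0,-0.075,0,0,0],[0,0,-0.1625,0,0,0],[0,0,-0.2,0,0,0],[-0.1,0,-0.2,0,0,0],[-0.2,0,-0.2,0,0,0],[-0.3,0,-0.2,0,0,0],[-0.375,0,-0.2,0,0,0],[-0.4575,0,-0.2,0,0,0],[-0.4575,0,-0.2,0,0,0],[-0.4575,0,-0.2,0,0,0]]}'

```text
time_s: 4.95
tcp_pos: [0.4825, -0.0916, 0.1644]
eef_rot: [-179.9, 0.0, -81.7]
contact_force: [0.9, -0.6, 0.2]
gripper_width: 0.0877
gripper_force: 0.0
```

```bash
python3 go.py .4822 -.0929 .085 -81.75
python3 - <<'E'
from h import *
from plant import r
c=r.capture("wrist");P=world(c)
u=np.array([-.1435,.9897]);v=np.array([.9897,.1435]);O=np.array([.4953,-.1835])
Q=P.reshape(-1,3);Q=Q[~np.isnan(Q[:,0])];T=np.c_[(Q[:,:2]-O)@u,(Q[:,:2]-O)@v,Q[:,2]]
S=T[(abs(T[:,0]-.09)<.06)&(abs(T[:,1])<.035)&(T[:,2]>.108)&(T[:,2]<.13)]
print(len(S),np.percentile(S,[1,50,99],axis=0).round(4).tolist())
E
```

```text
d [0.0012 0.0005 0.0794] rv [-0.06  0.01  0.09] t 4.95
3295 [[0.0673, -0.017, 0.1101], [0.088, 0.0004, 0.12], [0.1123, 0.0173, 0.1215]]
```

In the tool's units: 0.079 m is 0.1975, 0.06 m is 0.15.

>>> inch_along --offsets '{"ticks":[[0.0025,0,0.075,0,0,0],[0.0025,0,0.15,0,0,0],[0.0025,0,0.1975,0,0,0],[0.0025,0,0.1975,0,0,0],[0.0025,0,0.1975,0,0,0]]}'

```text
time_s: 5.42
tcp_pos: [0.4821, -0.0954, 0.0844]
eef_rot: [179.8, -0.0, -81.9]
contact_force: [0.8, -0.1, 0.2]
gripper_width: 0.0877
gripper_force: 0.0
```

>>> inch_along --offsets '{"ticks":[[0,0,0,0,0,0],[0,0,0,0,0,0],[0,0,0,0,0,0],[0,0,0,0,0,0],[0,0,0,0,0,0],[0,0,0,0,0,0],[0,0,0,0,0,0],[0,0,0,0,0,0],[0,0,0,0,0,0],[0,0,0,0,0,0],[0,0,0,0,0,0]]}' --finger_gap 0.03 --grip_force 20

```text
time_s: 6.33
tcp_pos: [0.4835, -0.0941, 0.0851]
eef_rot: [-179.9, -0.0, -81.8]
contact_force: [3.4, 0.8, -2.7]
gripper_width: 0.0359
gripper_force: 20.0
```

>>> inch_along --offsets '{"ticks":[[0.0075,0,0,0,0,0],[0.015,0,0,0,0,0],[0.025,0,0,0,0,0],[0.025,0,0,0,0,0]]}'

```text
time_s: 6.67
tcp_pos: [0.485, -0.1042, 0.0851]
eef_rot: [-179.9, 0.0, -81.9]
contact_force: [4.7, -0.6, -2.3]
gripper_width: 0.0361
gripper_force: 20.0
```

In the tool's units: 0.042 m is 0.105, 0.04 m is 0.1.

>>> inch_along --offsets '{"ticks":[[0.01,0,0,0,0,0],[0.02,0,0,0,0,0],[0.03,0,0,0,0,0],[0.04,0,0,0,0,0],[0.05,0,0,0,0,0],[0.06,0,0,0,0,0],[0.07,0,0,0,0,0],[0.08,0,0,0,0,0],[0.09,0,0,0,0,0],[0.1,0,0,0,0,0],[0.105,0,0,0,0,0],[0.105,0,0,0,0,0]]}'

```text
time_s: 7.67
tcp_pos: [0.491, -0.1455, 0.0851]
eef_rot: [-179.9, 0.0, -81.9]
contact_force: [5.5, 1.6, -2.0]
gripper_width: 0.036
gripper_force: 20.0
```

```bash
python3 go.py .4906 -.151 .085 -81.75
```

```text
d [0.0054 0.0012 0.0001] rv [-0.09  0.01 -0.12] t 7.67
```

In the tool's units: 0.004 m is 0.01, 0.003 m is 0.0075.

>>> inch_along --offsets '{"ticks":[[0.0025,0,0,0,0,0],[0.005,0,0,0,0,0],[0.0075,0,0,0,0,0],[0.01,0,0,0,0,0],[0.01,0,0,0,0,0]]}'

```text
time_s: 8.08
tcp_pos: [0.4915, -0.1491, 0.0851]
eef_rot: [-179.9, 0.0, -81.9]
contact_force: [4.4, 4.8, -1.3]
gripper_width: 0.0361
gripper_force: 20.0
```

>>> inch_along --offsets '{"ticks":[[0.0025,0,0,0,0,0],[0.005,0,0,0,0,0],[0.005,0,0,0,0,0]]}'

```text
time_s: 8.33
tcp_pos: [0.4918, -0.151, 0.0851]
eef_rot: [-179.9, 0.0, -81.9]
contact_force: [5.6, 4.5, -1.4]
gripper_width: 0.0363
gripper_force: 20.0
```

In the tool's units: 0.002 m is 0.005, 0.001 m is 0.0025.

>>> inch_along --offsets '{"ticks":[[0.0025,0,0,0,0,0],[0.005,0,0,0,0,0],[0.005,0,0,0,0,0]]}'

```text
time_s: 8.58
tcp_pos: [0.492, -0.1527, 0.0851]
eef_rot: [-179.9, 0.1, -81.9]
contact_force: [3.5, 7.1, -0.4]
gripper_width: 0.0357
gripper_force: 20.0
```

>>> inch_along --offsets '{"ticks":[[0.0025,0,0,0,0,0],[0.0025,0,0,0,0,0],[0.0025,0,0,0,0,0]]}'

```text
time_s: 8.83
tcp_pos: [0.4921, -0.1528, 0.0851]
eef_rot: [-179.9, 0.1, -81.9]
contact_force: [3.4, 15.6, 2.4]
gripper_width: 0.036
gripper_force: 20.0
```

The receiver has stopped after 59 mm of travel with 15.6 N felt, so it is pinched. I'll release and lift, then check it.

>>> inch_along --offsets '{"ticks":[[0,0,0,0,0,0],[0,0,0,0,0,0],[0,0,0,0,0,0],[0,0,0,0,0,0],[0,0,0,0,0,0],[0,0,0,0,0,0]]}' --finger_gap 0.088

```text
time_s: 9.33
tcp_pos: [0.4909, -0.1549, 0.0848]
eef_rot: [180.0, -0.0, -81.9]
contact_force: [-0.5, -0.1, -0.4]
gripper_width: 0.0699
gripper_force: 0.0
```

>>> inch_along --offsets '{"ticks":[[0,0,-0.075,0,0,0],[0,0,-0.1625,0,0,0],[0,0,-0.25,0,0,0],[0,0,-0.35,0,0,0],[0,0,-0.45,0,0,0],[-0.075,0,-0.5,0,0,0],[-0.15,0,-0.5,0,0,0],[-0.25,0,-0.5,0,0,0],[-0.25,0,-0.5,0,0,0],[-0.25,0,-0.5,0,0,0]]}'

```text
time_s: 10.17
tcp_pos: [0.4769, -0.0541, 0.2853]
eef_rot: [-180.0, 0.0, -81.7]
contact_force: [-0.1, -0.8, -0.1]
gripper_width: 0.0879
gripper_force: 0.0
```

```bash
python3 - <<'E'
from h import *
from plant import r
u=np.array([-.1435,.9897]);v=np.array([.9897,.1435]);O=np.array([.4953,-.1835])
for n in ("wrist","scene","top"):
    c=r.capture(n);P=world(c);Q=P.reshape(-1,3);Q=Q[~np.isnan(Q[:,0])];T=np.c_[(Q[:,:2]-O)@u,(Q[:,:2]-O)@v,Q[:,2]]*1000
    for lo,hi,a,b in((112,125,-50,135),(112,125,-135,-50),(32,40,-70,20)):
        S=T[(T[:,0]>a)&(T[:,0]<b)&(abs(T[:,1])<14)&(T[:,2]>lo)&(T[:,2]<hi)]
        if len(S)>5: print(n,lo,len(S),np.percentile(S[:,0],[1,50,99]).round(1),np.median(S[:,1:],axis=0).round(1))
E
python3 go.py .5424 .1955 .18 -150
```

```text
wrist 112 1368 [10.2 31.5 54.1] [ -0.3 120.1]
wrist 32 1236 [-60.4 -33.1  -4. ] [-0.2 36.3]
scene 112 112 [10.5 32.9 54. ] [ -0.4 121.4]
scene 112 119 [-114.5  -92.8  -70.1] [ -0.4 121.4]
scene 32 137 [-59.  -31.4   0.7] [ 1.3 37.3]
top 112 18 [10.2 14.1 17.4] [  2.  120.4]
top 112 121 [-112.4  -90.3  -70.4] [ -0.5 119.3]
top 32 128 [-60.5 -30.3  -2.6] [ 0.1 36.2]
d [-0.2401 -0.1002  0.1047] rv [ 1.00e-02 -2.00e-02  6.81e+01] t 10.32
```

The gap is confirmed: receiver lens face at +10 mm (slide 0.080) and gauge centre at about -30 mm. Next, the cell.

In the tool's units: -0.24 m is -0.6, 0.08 m is 0.2, 68.1 degrees is 0.5675.

>>> inch_along --offsets '{"ticks":[[-0.6,-0.25,0,0,0,0.5675],[-0.6,-0.25,0,0,0,0.5675],[-0.6,-0.25,0,0,0,0.5675],[-0.6,-0.25,0,0,0,0.5675],[-0.6,-0.25,0.05,0,0,0.5675],[-0.6,-0.25,0.1,0,0,0.5675],[-0.6,-0.25,0.2,0,0,0.5675],[-0.6,-0.25,0.2625,0,0,0.5675],[-0.6,-0.25,0.2625,0,0,0.5675],[-0.6,-0.25,0.2625,0,0,0.5675],[-0.6,-0.25,0.2625,0,0,0.5675],[-0.6,-0.25,0.2625,0,0,0.5675]]}'

```text
time_s: 11.32
tcp_pos: [0.5428, 0.195, 0.1795]
eef_rot: [-180.0, -0.0, -149.9]
contact_force: [-0.2, -0.7, -0.2]
gripper_width: 0.0877
gripper_force: 0.0
```

```bash
python3 - <<'E'
from h import *
from plant import r
for n in("wrist","scene","top"):
    c=r.capture(n);P=world(c)
    if n=="wrist": cv2.imwrite("pics/w2.png",c["frame"][:,:,::-1])
    f=c["frame"].astype(int)
    b=(abs(P[...,0]-.542)<.05)&(abs(P[...,1]-.195)<.05)
    for lo,hi in((.0885,.0945),(.0945,.1)):
        m=b&(P[...,2]>lo)&(P[...,2]<hi);S=P[m]
        if len(S)>4: print(n,lo,len(S),rect(S),np.median(S[:,2]).round(4))
E
python3 go.py .5424 .1955 .18 -150
```

```text
wrist 0.0885 667 [542.4 195.3  35.1  20.8 -60.7] 0.0916
wrist 0.0945 237 [542.  195.8  13.   12.3 -60. ] 0.0957
scene 0.0885 53 [541.2 196.8  39.8  21.5 -56.6] 0.0918
scene 0.0945 25 [546.5 190.3  31.4  18.8 -55.8] 0.097
d [0.0002 0.0002 0.0003] rv [0.01 0.05 0.1 ] t 11.47
```

View pics/w2.png

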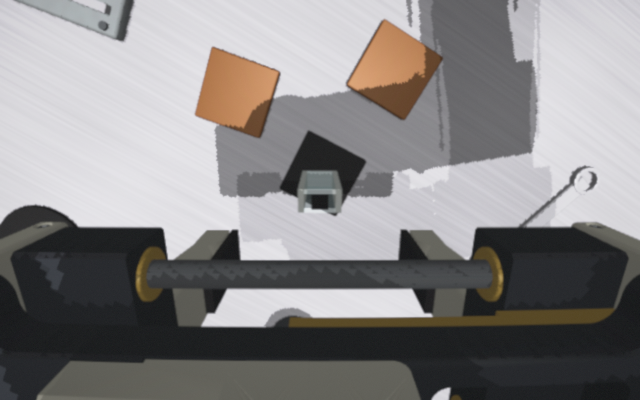

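The cell stands at (320,192) in the wrist view, square to the fingers and midway between them, with its top measured at 91.6 mm. I'll descend and grip.

In the tool's units: 0.1265 m is 0.3163, 0.11 m is 0.275, 0.6 degrees is 0.005.

>>> inch_along --offsets '{"ticks":[[0,0,0.075,0,0,0.005],[0,0,0.15,0,0,0.005],[0,0,0.225,0,0,0.005],[0,0,0.275,0,0,0.005],[0,0,0.3163,0,0,0.005],[0,0,0.3163,0,0,0.005],[0,0,0.3163,0,0,0.005]]}'

```text
time_s: 12.05
tcp_pos: [0.5422, 0.1956, 0.0534]
eef_rot: [-180.0, -0.1, -150.5]
contact_force: [0.6, -0.6, 1.1]
gripper_width: 0.0875
gripper_force: 0.0
```

>>> inch_along --offsets '{"ticks":[[0,0,0,0,0,0],[0,0,0,0,0,0],[0,0,0,0,0,0],[0,0,0,0,0,0],[0,0,0,0,0,0],[0,0,0,0,0,0],[0,0,0,0,0,0],[0,0,0,0,0,0],[0,0,0,0,0,0],[0,0,0,0,0,0],[0,0,0,0,0,0],[0,0,0,0,0,0]]}' --finger_gap 0.03 --grip_force 15

```text
time_s: 13.05
tcp_pos: [0.5422, 0.196, 0.0535]
eef_rot: [-180.0, -0.0, -150.6]
contact_force: [-0.3, 0.4, 1.3]
gripper_width: 0.036
gripper_force: 15.0
```

In the tool's units: -0.16 m is -0.4, -0.03 m is -0.075.

>>> inch_along --offsets '{"ticks":[[0,0,-0.0125,0,0,0],[0,0,-0.0375,0,0,0],[0,0,-0.075,0,0,0],[0,0,-0.1125,0,0,0],[0,0,-0.1625,0,0,0],[0,0,-0.2125,0,0,0],[0,0,-0.2625,0,0,0],[0,0,-0.3125,0,0,0],[0,0,-0.3625,0,0,0],[0,0,-0.3875,0,0,0],[0,0,-0.4,0,0,0],[0,0,-0.4,0,0,0]]}'

```text
time_s: 14.05
tcp_pos: [0.5425, 0.1962, 0.2146]
eef_rot: [180.0, 0.1, -150.6]
contact_force: [-0.1, -0.4, -1.3]
gripper_width: 0.0357
gripper_force: 15.0
```

```bash
python3 go.py .4996 -.2132 .2135 -82.4
python3 go.py .4996 -.2132 .101 -82.4
```

```text
d [ 0.2385 -0.3356  0.0005] rv [-5.000e-02  1.100e-01 -6.818e+01] t 14.05
d [ 0.2387 -0.3356  0.113 ] rv [-5.000e-02  1.100e-01 -6.818e+01] t 14.05
```

In the tool's units: -0.326 m is -0.815, -0.31 m is -0.775, -67.5 degrees is -0.5625.

>>> inch_along --offsets '{"ticks":[[0.025,-0.035,0,0,0,-0.025],[0.065,-0.0925,0,0,0,-0.0625],[0.115,-0.1625,0,0,0,-0.1125],[0.17,-0.24,0,0,0,-0.1625],[0.225,-0.3175,0,0,0,-0.2167],[0.28,-0.395,0,0,0,-0.2708],[0.335,-0.4725,0,0,0,-0.325],[0.39,-0.55,0,0,0,-0.375],[0.445,-0.625,0,0,0,-0.4292],[0.5,-0.7025,0,0,0,-0.4833],[0.55,-0.775,0,0,0,-0.5333],[0.58,-0.815,0,0,0,-0.5625]]}'

```text
time_s: 15.05
tcp_pos: [0.4988, -0.2047, 0.2119]
eef_rot: [179.9, 0.0, -82.8]
contact_force: [0.2, 0.2, -0.9]
gripper_width: 0.0365
gripper_force: 15.0
```

>>> inch_along --offsets '{"ticks":[[0,0,0,0,0,0],[0,0,0,0,0,0],[0,0,0,0,0,0]]}'

```text
time_s: 15.3
tcp_pos: [0.4997, -0.2017, 0.2123]
eef_rot: [179.9, 0.0, -83.2]
contact_force: [-0.0, 1.4, -1.5]
gripper_width: 0.0359
gripper_force: 15.0
```

```bash
python3 go.py .4996 -.2132 .101 -81.75
python3 - <<'E'
from h import *
from plant import r
u=np.array([-.1435,.9897]);v=np.array([.9897,.1435]);O=np.array([.4953,-.1835])
s=r.get_state()["tcp_pos"]
for n in("wrist","scene"):
    c=r.capture(n);P=world(c)
    cv2.imwrite(f"pics/{n}3.png",c["frame"][120:300,150:400,::-1] if n=="scene" else c["frame"][:,:,::-1])
    b=(abs(P[...,0]-s[0])<.03)&(abs(P[...,1]-s[1])<.03)
    for lo,hi in((.15,.247),(.2,.247),(.247,.256),(.256,.265)):
        S=P[b&(P[...,2]>lo)&(P[...,2]<hi)]
        if len(S)>4: print(n,lo,len(S),rect(S),S.min(0).round(3),np.median(S[:,2]).round(4))
E
```

```text
d [0.0114 0.0013 0.1113] rv [ 0.1   0.04 -1.42] t 15.3
wrist 0.15 5077 [ 498.6 -203.9   60.5   19.6    6.7] [ 0.47  -0.217  0.171] 0.2268
wrist 0.2 4216 [ 498.6 -203.9   60.5   19.6    6.7] [ 0.47  -0.217  0.2  ] 0.2308
wrist 0.247 1490 [ 498.7 -202.    59.5   23.7    7.1] [ 0.47  -0.217  0.247] 0.2508
wrist 0.256 667 [ 498.7 -199.2   43.9   16.6    7.2] [ 0.476 -0.21   0.256] 0.2588
scene 0.15 83 [ 518.2 -198.2   23.6   21.     3.3] [ 0.507 -0.209  0.173] 0.1914
scene 0.2 26 [ 521.3 -197.6   21.1   16.3  -89.6] [ 0.513 -0.208  0.2  ] 0.2037
```

View pics/wrist3.png

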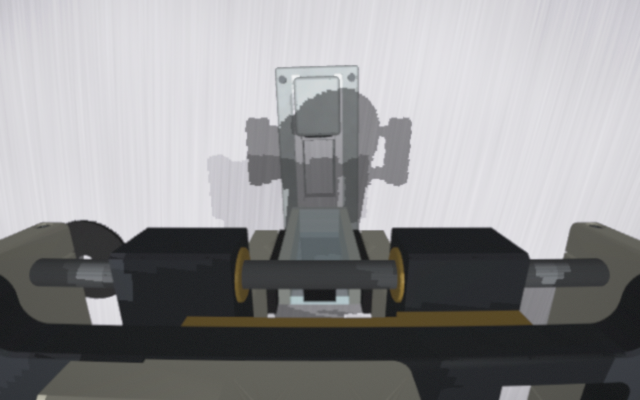

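The cell hangs upright and square between the pads at (320,255), its bottom at 171 mm. I'll align it over the beam point, then lower it.

The manual's scale: shifts go in shares of 0.4 m and turns go in shares of 120 degrees. Converting my numbers, 0.111 m is 0.2775, 0.109 m is 0.2725, -1.4 degrees is -0.0117.

>>> inch_along --offsets '{"ticks":[[0.015,0.0025,0,0,0,-0.0067],[0.0288,0.0033,0.0125,0,0,-0.0117],[0.0288,0.0033,0.0375,0,0,-0.0117],[0.0288,0.0033,0.0675,0,0,-0.0117],[0.0288,0.0033,0.1,0,0,-0.0117],[0.0288,0.0033,0.1325,0,0,-0.0117],[0.0288,0.0033,0.165,0,0,-0.0117],[0.0288,0.0033,0.1975,0,0,-0.0117],[0.0288,0.0033,0.23,0,0,-0.0117],[0.0288,0.0033,0.2575,0,0,-0.0117],[0.0288,0.0033,0.2725,0,0,-0.0117],[0.0288,0.0033,0.2775,0,0,-0.0117]]}'

```text
time_s: 16.4
tcp_pos: [0.4994, -0.213, 0.1007]
eef_rot: [179.9, 0.0, -81.7]
contact_force: [-0.8, -0.8, -1.2]
gripper_width: 0.0362
gripper_force: 15.0
```

>>> inch_along --offsets '{"ticks":[[0,0,0,0,0,0],[0,0,0,0,0,0],[0,0,0,0,0,0]]}'

```text
time_s: 16.65
tcp_pos: [0.5009, -0.2134, 0.103]
eef_rot: [-179.9, -0.0, -81.7]
contact_force: [0.1, 0.5, -1.6]
gripper_width: 0.0359
gripper_force: 15.0
```

```bash
python3 go.py .4996 -.2132 .1015 -81.75
python3 - <<'E'
from h import *
from plant import r
u=np.array([-.1435,.9897]);v=np.array([.9897,.1435]);O=np.array([.4996,-.2132])
out=[]
for n in("wrist","scene","top"):
    c=r.capture(n);P=world(c)
    f=c["frame"][:,:,::-1]
    if n=="scene": out.append(cv2.resize(f[140:230,190:340],(600,360),interpolation=cv2.INTER_CUBIC))
    T=np.dstack([(P[...,:2]-O)@v,(P[...,:2]-O)@u,P[...,2]])*1000
    for nm,a,lo,hi in(("cell",(18,24),45,135),("gauge",(14,28),32,40),("rhead",(16,80),112,128),("shead",(16,-80),112,128)):
        if nm in("cell","gauge"): m=(abs(T[...,0])<a[0])&(abs(T[...,1])<a[1])
        else: m=(abs(T[...,0])<16)&(T[...,1]*np.sign(a[1])>30)&(abs(T[...,1])<110)
        S=T[m&(T[...,2]>lo)&(T[...,2]<hi)]
        if len(S)>8: print(n,nm,len(S),np.percentile(S,[2,50,98],axis=0).round(1).tolist())
cv2.imwrite("pics/scene4.png",cv2.convertScaleAbs(out[0],alpha=1.6))
E
```

```text
d [-0.0004  0.0012  0.0015] rv [-0.06 -0.02  0.08] t 16.65
wrist cell 3337 [[-17.0, -10.3, 65.0], [0.4, -9.7, 109.7], [17.3, -9.2, 134.3]]
wrist gauge 926 [[-13.1, -20.5, 34.8], [0.5, -11.4, 36.1], [13.8, -1.9, 37.5]]
wrist rhead 15 [[-2.3, 36.9, 112.1], [0.3, 37.9, 112.4], [4.3, 38.4, 112.9]]
wrist shead 7164 [[-15.3, -83.7, 118.5], [0.0, -63.9, 120.1], [15.4, -41.6, 121.5]]
scene cell 41 [[9.0, -9.3, 62.3], [15.8, -1.3, 75.5], [17.9, 10.5, 90.9]]
scene gauge 116 [[-12.9, -25.9, 33.2], [2.4, 2.2, 37.4], [13.4, 27.1, 39.9]]
scene rhead 123 [[-14.5, 49.0, 112.4], [3.5, 66.0, 121.4], [15.5, 84.2, 125.7]]
scene shead 151 [[-14.8, -84.1, 113.3], [2.0, -62.4, 121.2], [15.4, -40.0, 125.1]]
```

View pics/scene4.png

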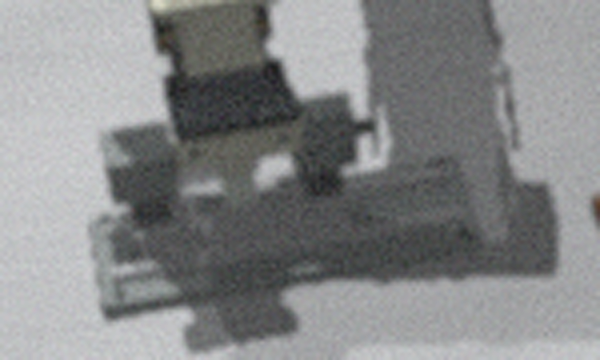

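The close-up shows the cell hanging between the two heads at about (240,175), clear of both. By measurement it is centred within 1–2 mm: clear face at -9.7 mm, bottom at about 62 mm, lens faces at about ±40 mm. I'll let it settle and hand in.

>>> inch_along --offsets '{"ticks":[[0,0,0,0,0,0],[0,0,0,0,0,0],[0,0,0,0,0,0],[0,0,0,0,0,0],[0,0,0,0,0,0],[0,0,0,0,0,0]]}'

```text
time_s: 17.3
tcp_pos: [0.5003, -0.2135, 0.1024]
eef_rot: [180.0, 0.0, -81.7]
contact_force: [0.3, -0.2, -0.9]
gripper_width: 0.0356
gripper_force: 15.0
```

```bash
python3 -c "
from plant import r
print(r.close_job())"
```

```text
the job is handed in; nothing more can be done
None
```

I handed the job in at 17.3 s with the gauge block pinched at a slide of about 0.080 and the cell held by its frosted faces, centred and upright in the light path; the hand-in gave no verdict.

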